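Bolt down the fuel pump flange

ROBOT

A 6-joint arm with a two-finger parallel gripper is mounted at the origin on the work surface. World frame = base frame: x ahead of the robot, y to its left, z up, the work surface at z = 0. Lengths are in m, angles in degrees, forces in N, time in s.
With the tool pointing down it reaches from about 0.275 to 0.85 m from the base axis. Payload 5.2 kg.
Tool frame: the origin (TCP) lies on the centre line of the jaws, within the pads' length; the fingertips stand 19 mm ahead of it and the grasp point (between the pads) is the TCP; z points along the fingers, y is the line along which they close (so a half turn about z gives the same grasp; the last joint's range is limited). The gripper opens to 85 mm and grips with 20 to 120 N. Pads are 22 mm wide; open, the fingers measure 114 mm over their backs; the gripper's body (76 mm by 85 mm) begins 54 mm behind the grasp point. The pads swing forward as they close: fully open they stand 13 mm farther back than shut.
Start: joints at [58.568, 14.817, 87.949, -0, 77.235, -11.62], TCP at [0.186, 0.517, 0.25] pointing down, gripper open.
Joint ranges: [-179.93, 179.93], [-52.35, 119.4], [10.71, 147.94], [-69.91, 249.91], [12.55, 155.21], [-178.61, 178.61]. Speed limits (degrees/s): [147.25, 147.25, 180, 180, 180, 180].

INTERFACE

Orientations are given as a 3x3 rotation matrix whose columns are the frame's x, y, z axes.
In Python, from station import robot gives the robot as it stands. The module is installed in compiled form; this text tells all that it offers.
- The arm moves only by the tool send_rows, never from a script. Its argument "targets" is a list that holds one entry, the list of rows, each a list of 5 numbers: the closure, from -1 (fully open) to 1 (shut), then the shift along the tool's x, y, z scaled (see below), then the turn about the tool's z scaled (see below). A call has 1 to 12 rows; each row is the pose to reach, as a shift and turn from the pose commanded when the call began, along the tool's axes at that moment; what a row does not reach only later rows make up. The controller multiplies each number of a shift by 0.25 m and each number of a turn by 0.5 rad. A row lasts 1/12 s, in which the tool goes at most 41.7 mm and 7.16 degrees, less where a joint would pass 70% of its speed; a pose out of reach is approached as far as the arm can. A call with a number of a shift or a turn outside -1 to 1 is refused whole. A call with a gripper value outside its range is refused whole. The fingers move at their own pace and stop on an object; "newtons" is the grip in N (left out, the last holds). Time passes only in rows, so rows that repeat a pose let the fingers close. It gives the time, the measured TCP pose, the force, the opening and the grip force at its end, in the units of the state.
- robot.get_obs(): the state, without advancing time (a new reading comes with each control period).
- robot.grab_frame(name): name is "scene" or "top" or "wrist"; returns (picture, depth): 400x640x3 uint8, blue, green, red; 400x640 float32, m along the optical axis (not along the pixel's ray), 0 where there is no reading.
- robot.camera_model(name): a dict with "fx", "fy", "cx", "cy" (pixels), "view" (4x4, takes a point from world to camera coordinates). Camera axes: x right, y up, looking along -z (the intrinsics and any distortion apply to the point x, -y, -z); pixel columns grow to the right and rows downward; lengths in m; the calibration is good to about 2 mm. The wrist camera is an equidistant fisheye: a pixel r from the principal point sees the ray r / f radians off the axis. A picture is of the moment at which its call begins: read the wrist's pose just before it. camera_model takes no time and is no camera call; for the wrist camera it gives the pose at the moment of the call.
- robot.finish_job(): hands the job in; it is judged then, once.
The state is a dict: "time_s": time; "joint_pos": joint angles; "dq": joint speeds; "joint_torque": joint torques, N m; "tcp_pos": TCP position; "ee_rot": TCP orientation; "wrist_force": force on the tool from outside, world axes, zero at the start; "wrist_torque": the same for the moment, N m; "grip_width": finger opening in m; "grip_force": force on a finger pad.
Only numpy, scipy, OpenCV 4.12 (cv2) and the standard library are available. Lean on these libraries where they do the work, as an engineer would, in place of code of your own. Each camera call takes 0.05 s, during which the arm holds its last target. There are 200 camera calls.

TASK

Close up the round fuel pump on the carton: turn the three winged bolts on its flange clockwise, each fully to its end stop, so that every bar ends parallel to the outlet pipe. Do the bolt directly above the outlet pipe first, then the other two in either order. Leave the bolt on the square filter box alone.

Things in the scene. Friction and masses are not known exactly. Their poses are not given: they have to be found in the camera images.
- pump: Fixed cream canister, 116 mm wide, with a round aluminium flange 160 mm wide, top 72 mm above the origin (centre of underside, on a 4 mm carton sheet). z up, x along the outlet pipe (18 mm thick, ends 115 mm out, 40 mm up). The 3 bolts are 58 mm from the axis. Flange centre: plug 17 mm high; between bolts 1 and 2 a loose 5 mm spacer ring.
- bolt_1: Dark steel wing bolt over the outlet pipe, to be turned first. Grip: bar 42 mm long (x), 12 mm thick, 12 to 40 mm above the origin, which is on the turning axis at the flange top; hold it about 26 mm up; z up. Tightens clockwise, drag 0.06 N m, stays put, height fixed. Starts with the bar 60 to 80 deg anticlockwise of the pump's x; hard end stop when parallel to it (to the pipe).
- bolt_2: Dark steel wing bolt 120 deg anticlockwise of the pipe, from above. Grip: bar 42 mm long (x), 12 mm thick, 12 to 40 mm above the origin, which is on the turning axis at the flange top; hold it about 26 mm up; z up. Tightens clockwise, drag 0.06 N m, stays put, height fixed. Starts with the bar 60 to 80 deg anticlockwise of the pump's x; hard end stop when parallel to it (to the pipe).
- bolt_3: Dark steel wing bolt 120 deg clockwise of the pipe, from above. Grip: bar 42 mm long (x), 12 mm thick, 12 to 40 mm above the origin, which is on the turning axis at the flange top; hold it about 26 mm up; z up. Tightens clockwise, drag 0.06 N m, stays put, height fixed. Starts with the bar 60 to 80 deg anticlockwise of the pump's x; hard end stop when parallel to it (to the pipe).
- filter_box: Bystander, fixed: a square black filter box with an aluminium lid, 116 mm square, 72 mm high. Origin: centre of its underside; z up, x along one side.
- filter_bolt: Bystander: one bolt of the same make in the middle of the filter box's lid, its origin on the lid's top; to be left alone.
Not all that is in view belongs to the job. What is shaped like the pump but yellow is not meant.

How it is judged:
By the outcome, as a careful person would: the job done as asked, in the order asked, and still so for the second after the job is handed in, with the robot touching nothing.
It also fails if it takes over 50 s, if anything falls off the work surface, if the arm or the gripper's body presses on something with over 40 N, if the wrist force passes 120 N, or if a joint passes its speed limit or range.

## Working session

There is one attempt and no reset: what is moved stays moved. The work goes in short steps, Python scripts to look and compute and a tool call to move; the robot and the scene stay as the last step left them, time stands still between calls to the robot, and variables do not carry over. Pictures are saved under pics/ and viewed, at most 10 in all, crops included, and the job is handed in when it is done.

Besides the shell and the picture viewer there is one more tool, called after "Emit:" by a JSON object that holds its "method" and its "body", one argument or row to a line. send_rows: Moves the arm, as the interface text tells. Shifts and turns lie within -1 to 1; 1 stands for 0.25 m of shift or 0.5 rad of turn. Its arguments: {"type":"object","properties":{"targets":{"type":"array"},"newtons":{"type":"number"}},"required":["targets"]}

```bash
mkdir -p pics
cat > h.py <<'E'
import numpy as np, cv2
from station import robot
def save(name):
    m=robot.camera_model(name); p,d=robot.grab_frame(name); np.savez('pics/%s.npz'%name,p=p,d=d,**{k:np.array(v) for k,v in m.items()}); return m,p,d
def load(name): return np.load('pics/%s.npz'%name)
def ray(m,u,v,fish=False):
    V=np.array(m['view']); R=V[:3,:3]; o=-R.T@V[:3,3]
    x=(u-m['cx'])/m['fx']; y=(v-m['cy'])/m['fy']
    if fish:
        t=np.hypot(x,y); s=np.sin(t)/max(t,1e-9); c=np.array([x*s,-y*s,-np.cos(t)])
    else: c=np.array([x,-y,-1.])
    return o,R.T@c
def onz(m,u,v,z,fish=False):
    o,r=ray(m,u,v,fish); return o+r*(z-o[2])/r[2]
E
python3 - <<'E'
from h import *
for n in('top','scene'):
    m,p,d=save(n); cv2.imwrite('pics/%s0.png'%n,p); print(n,m)
print(robot.get_obs())
E
```

```text
top {'fx': 480.3941467345502, 'fy': 480.3941467345502, 'cx': 315.37967283464474, 'cy': 194.37476898695593, 'view': array([[-0.0197077 , -0.99972463,  0.01273879,  0.01628505],
       [ 0.98967733, -0.01769747,  0.14221669, -0.38654376],
       [-0.14195208,  0.01541005,  0.98975357, -1.34581552],
       [ 0.        ,  0.        ,  0.        ,  1.        ]])}
scene {'fx': 452.06339095603505, 'fy': 452.06339095603505, 'cx': 314.616059500499, 'cy': 194.74399474359134, 'view': array([[ 0.81837464,  0.57448015, -0.01534648, -0.3035125 ],
       [-0.36724134,  0.54332024,  0.75494166,  0.08013285],
       [ 0.44203705, -0.61218925,  0.65561236, -1.34398767],
       [ 0.        ,  0.        ,  0.        ,  1.        ]])}
{'time_s': 0.1, 'joint_pos': array([ 5.85679339e+01,  1.48559055e+01,  8.80024557e+01,  5.56982746e-04,
        7.72352158e+01, -1.16187222e+01]), 'dq': array([-0.01545669,  0.0005268 , -0.14140672, -0.05077943, -0.00694451,
       -0.07493142]), 'joint_torque': array([ 2.33622610e-03, -4.46970999e+01, -2.91247147e+01, -3.40515007e-04,
        6.26133231e-03,  2.73972512e-05]), 'tcp_pos': array([0.18616734, 0.51708293, 0.24956655]), 'ee_rot': array([[-9.40800977e-01,  3.38958378e-01, -8.59796665e-04],
       [ 3.38959299e-01,  9.40800013e-01, -1.38862146e-03],
       [ 3.38211838e-04, -1.59785250e-03, -9.99998666e-01]]), 'wrist_force': array([0.37390164, 0.07324049, 0.24885581]), 'wrist_torque': array([-0.01714225,  0.01594817, -0.02499318]), 'grip_force': 0.0, 'grip_width': 0.08541548854569044}
```

View pics/top0.png

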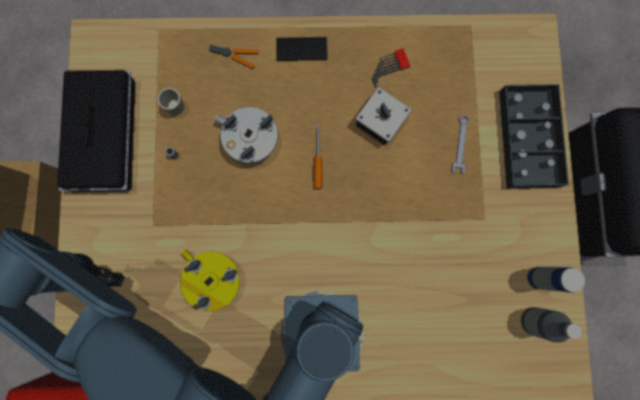

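View pics/scene0.png

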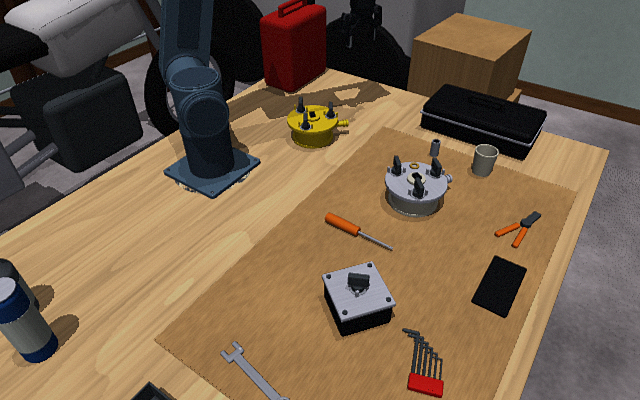

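The top view shows the pump flange at about (249,135) with its pipe towards (219,121). That makes bolt 1 (230,122), bolt 2 (249,153), bolt 3 (265,122) and the ring (231,145). The scene view confirms this, with the pump at (416,180) and its pipe to the right. The yellow decoy and the filter box are elsewhere.

Run:
```python
from h import *
D=load('top'); p=D['p']; d=D['d']
hsv=cv2.cvtColor(p,cv2.COLOR_BGR2HSV)
roi=np.zeros(p.shape[:2],np.uint8); roi[98:172,208:285]=1
mk=((hsv[...,1]<50)&(hsv[...,2]>110)&(roi>0)).astype(np.uint8)
cs,_=cv2.findContours(mk,cv2.RETR_EXTERNAL,cv2.CHAIN_APPROX_NONE)
c=max(cs,key=cv2.contourArea); 
P=np.array([onz(D,u,v,.076)[:2] for u,v in cv2.convexHull(c)[:,0]])
# circle fit robust
keep=np.ones(len(P),bool)
for _ in range(6):
    A=np.c_[2*P[keep],np.ones(keep.sum())]; s=np.linalg.lstsq(A,(P[keep]**2).sum(1),rcond=None)[0]
    r=np.sqrt(s[2]+s[:2]@s[:2]); e=np.abs(np.hypot(*(P-s[:2]).T)-r); keep=e<max(.004,1.5*np.median(e))
print('flange',s[:2],r,keep.sum(),len(P))
print('depth z flange', (lambda o,r:(o+r*d[140,235])[2])(*ray(D,235,140)))
dk=((hsv[...,2]<85)&(roi>0)).astype(np.uint8)
n,l,st,ce=cv2.connectedComponentsWithStats(dk)
for i in range(1,n):
    if st[i,4]>25: 
        q=onz(D,*ce[i],.105)[:2]; v=q-s[:2]; print(ce[i],st[i,4],q,np.hypot(*v),np.degrees(np.arctan2(v[1],v[0])))
q=onz(D,219,121,.045)[:2]-s[:2]; print('pipe',q,np.degrees(np.arctan2(q[1],q[0])))
```

```text
flange [0.55479222 0.19345693] 0.0792476454564714 32 32
depth z flange 0.07706922743254663
[227.65605096 122.85350318] 157 [0.57851256 0.24736823] 0.05889891804935731 66.25107425992024
[266.25423729 122.44915254] 118 [0.57797651 0.14143475] 0.05695453461538092 -65.97930704696266
[248.05128205 132.94871795] 39 [0.54905047 0.19141877] 0.006092768624245502 -160.45652173877937
[240.06818182 160.41666667] 264 [0.47255621 0.21306135] 0.08454049598956549 166.59140701030938
[247.23893805 153.32743363] 113 [0.49194112 0.193617  ] 0.0628513087218836 179.85407704940465
pipe [0.04772348 0.08896126] 61.78856132130235
```

Emit:
{"method": "send_rows", "body": {
  "targets": [
    [[-1, -0.93, -0.24, 0, 0.5], [-1, -0.93, -0.24, 0, 0.5], [-1, -0.93, -0.24, 0, 0.5], [-1, -0.93, -0.24, 0, 0.5], [-1, -0.93, -0.24, 0, 0.5], [-1, -0.93, -0.24, 0, 0.5], [-1, -0.93, -0.24, 0, 0.5], [-1, -0.93, -0.24, 0, 0.5]]
  ]
}}

```text
time_s: 0.77
tcp_pos: [0.386, 0.3809, 0.2497]
ee_rot: [[-0.826, 0.564, -0.001], [0.564, 0.826, -0.001], [0.001, -0.001, -1.0]]
wrist_force: [-0.6, 0.9, -0.8]
grip_width: 0.0855
grip_force: 0.0
```

```bash
cat >> h.py <<'E'
def go(x,y,z,yaw=None):
    "remaining shift/turn in the units of the move; yaw = desired heading of tool y, deg"
    o=robot.get_obs(); R=np.array(o['ee_rot']); d=R.T@(np.array([x,y,z])-o['tcp_pos'])
    cur=np.degrees(np.arctan2(R[1,1],R[0,1])); t=0 if yaw is None else -((yaw-cur+180)%360-180)
    print('t',o['time_s'],'tcp',o['tcp_pos'].round(4),'yaw',cur.round(2),'q6',o['joint_pos'][5].round(1),'F',o['wrist_force'].round(1),'T',o['wrist_torque'].round(2),'w',round(o['grip_width'],4))
    print('shift',(d/.25).round(3),'turn',round(np.radians(t)/.5,3))
E
python3 -c "
from h import *
go(.582,.245,.25,41)"
```

```text
t 0.7667 tcp [0.386  0.3809 0.2497] yaw 55.64 q6 -22.8 F [-0.6  0.9 -0.8] T [ 0.06 -0.03  0.03] w 0.0855
shift [-0.954 -0.006 -0.002] turn 0.511
```

Emit:
{"method": "send_rows", "body": {
  "targets": [
    [[-1, -0.95, 0, 0, 0.51], [-1, -0.95, 0, 0, 0.51], [-1, -0.95, 0, 0, 0.51], [-1, -0.95, 0, 0, 0.51], [-1, -0.95, 0, 0, 0.51], [-1, -0.95, 0, 0, 0.51], [-1, -0.95, 0, 0, 0.51], [-1, -0.95, 0, 0, 0.51], [-1, -0.95, 0, 0, 0.51]]
  ]
}}

```text
time_s: 1.52
tcp_pos: [0.5801, 0.2502, 0.2498]
ee_rot: [[-0.66, 0.751, -0.002], [0.751, 0.66, 0.0], [0.002, -0.001, -1.0]]
wrist_force: [0.8, 0.5, 0.5]
grip_width: 0.0853
grip_force: 0.0
```

```bash
python3 -c "
from h import *
go(.582,.245,.25,41)
m,p,d=save('wrist'); print(m); cv2.imwrite('pics/w0.png',p)"
```

```text
t 1.5167 tcp [0.5801 0.2502 0.2498] yaw 41.31 q6 -28.1 F [0.8 0.5 0.5] T [-0.01  0.01 -0.01] w 0.0853
shift [-0.021 -0.008 -0.001] turn 0.011
{'fx': 309.70691628693146, 'fy': 309.70691628693146, 'cx': 323.48241304816577, 'cy': 200.87695356629405, 'view': array([[ 0.75146327,  0.65977246, -0.00180638, -0.60106226],
       [-0.63033039,  0.71711537, -0.2973704 ,  0.2253479 ],
       [-0.19490141,  0.22460155,  0.95476049, -0.32210168],
       [ 0.        ,  0.        ,  0.        ,  1.        ]])}
```

View pics/w0.png

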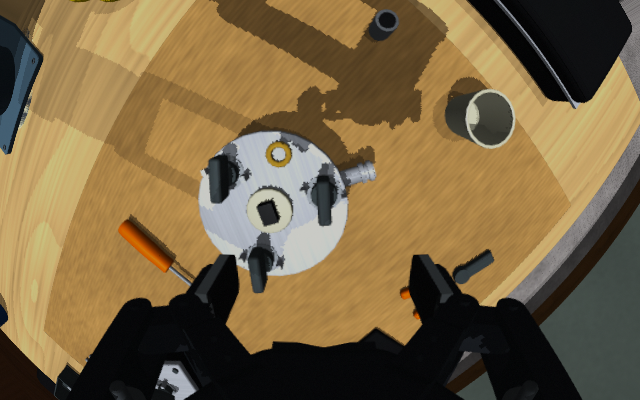

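The wrist view shows bolt 1 at (324,200) beside the pipe (360,173), bolt 2 at (222,180), bolt 3 at (260,268) and the ring at (278,154). I'll use depth to measure the bar tops, the flange and the pipe.

```bash
cat > meas.py <<'E'
from h import *
def cloud(D):
    V=D['view']; R=V[:3,:3]; v,u=np.mgrid[:400,:640]; d=D['d']
    x=(u-D['cx'])/D['fx']; y=(v-D['cy'])/D['fy']; t=np.hypot(x,y)+1e-9; k=np.tan(t)/t
    C=np.stack([x*k*d,-y*k*d,-d],-1); W=(C-V[:3,3])@R; W[(d<=0)|(t>1.2)]=np.nan; return W
def circ(P):
    keep=np.ones(len(P),bool)
    for _ in range(5):
        s=np.linalg.lstsq(np.c_[2*P[keep],np.ones(keep.sum())],(P[keep]**2).sum(1),rcond=None)[0]
        r=np.sqrt(s[2]+s[:2]@s[:2]); e=np.abs(np.hypot(*(P-s[:2]).T)-r); keep=e<max(.0015,1.5*np.median(e))
    return s[:2],r
def run(c0=np.array([.555,.193])):
    D=load('wrist'); W=cloud(D); z=W[...,2]; rr=np.hypot(W[...,0]-c0[0],W[...,1]-c0[1])
    fl=((abs(z-.076)<.008)&(rr<.09)); print('flange z',np.median(z[fl]))
    cs,_=cv2.findContours(cv2.morphologyEx(fl.astype(np.uint8),cv2.MORPH_CLOSE,np.ones((5,5))),cv2.RETR_EXTERNAL,cv2.CHAIN_APPROX_NONE)
    h=cv2.convexHull(max(cs,key=cv2.contourArea))[:,0]
    c,r=circ(np.array([onz(D,u,v,.076,True)[:2] for u,v in h])); print('centre',c.round(4),'r',r.round(4))
    rr=np.hypot(W[...,0]-c[0],W[...,1]-c[1])
    pp=W[(z>.046)&(z<.06)&(rr>.086)&(rr<.125)][:,:2]-c
    if len(pp): a=np.degrees(np.arctan2(*pp.mean(0)[::-1])); print('pipe',len(pp),a.round(1))
    m=((z>.108)&(z<.122)&(rr<.085)).astype(np.uint8)
    n,l,st,_=cv2.connectedComponentsWithStats(m)
    for i in range(1,n):
        if st[i,4]<40: continue
        Q=W[l==i]; (q,s,t)=cv2.minAreaRect(Q[:,:2].astype(np.float32)*1000); b=cv2.boxPoints((q,s,t)); e=max([b[1]-b[0],b[2]-b[1]],key=np.linalg.norm)
        q=np.array(q)/1000; v=q-c
        print('bolt n',st[i,4],'zmed',np.median(Q[:,2]).round(4),'at',q.round(4),'size',np.round(s,1),'r',np.hypot(*v).round(4),'az',np.degrees(np.arctan2(v[1],v[0])).round(1),'bar',(np.degrees(np.arctan2(e[1],e[0]))%180).round(1))
if __name__=='__main__': run()
E
python3 meas.py
```

```text
flange z 0.07602161787984883
centre [0.5559 0.1955] r 0.0794
pipe 454 59.7
bolt n 628 zmed 0.1155 at [0.4982 0.1961] size [11.8 41.6] r 0.0577 az 179.4 bar 128.8
bolt n 596 zmed 0.1155 at [0.5854 0.2447] size [11.5 42.1] r 0.0574 az 59.0 bar 134.0
bolt n 486 zmed 0.1154 at [0.5837 0.1449] size [13.  41.9] r 0.0577 az -61.3 bar 134.1
```

```bash
python3 -c "
from h import *
go(.5854,.2447,.105,44)"
```

```text
t 1.5667 tcp [0.5799 0.2505 0.2501] yaw 41.36 q6 -28.1 F [-0.9 -0.3 -0.4] T [-0.   -0.02 -0.07] w 0.0853
shift [-0.033  0.002  0.58 ] turn -0.092
```

Emit:
{"method": "send_rows", "body": {
  "targets": [
    [[0.1, -0.033, 0.002, 0.2, -0.092], [0.1, -0.033, 0.002, 0.2, -0.092], [0.1, -0.033, 0.002, 0.2, -0.092], [0.1, -0.033, 0.002, 0.3, -0.092], [0.1, -0.033, 0.002, 0.36, -0.092], [0.1, -0.033, 0.002, 0.36, -0.092], [0.1, -0.033, 0.002, 0.36, -0.092]]
  ]
}}

```text
time_s: 2.15
tcp_pos: [0.5866, 0.2438, 0.1611]
ee_rot: [[-0.693, 0.721, -0.001], [0.721, 0.693, 0.0], [0.001, -0.001, -1.0]]
wrist_force: [0.2, -0.3, 0.8]
grip_width: 0.0383
grip_force: 0.0
```

```bash
python3 -c "
from h import *
go(.5854,.2447,.105,44)"
```

```text
t 2.15 tcp [0.5866 0.2438 0.1611] yaw 43.9 q6 -31.4 F [ 0.2 -0.3  0.8] T [-0.06 -0.01 -0.03] w 0.0383
shift [ 0.006 -0.001  0.224] turn -0.003
```

Descend, then close.

Emit:
{"method": "send_rows", "body": {
  "newtons": 40,
  "targets": [
    [[0.1, 0.006, -0.001, 0.1, 0], [0.1, 0.006, -0.001, 0.16, 0], [0.1, 0.006, -0.001, 0.224, 0], [0.1, 0.006, -0.001, 0.224, 0], [0.3, 0.006, -0.001, 0.224, 0], [1, 0.006, -0.001, 0.224, 0], [1, 0.006, -0.001, 0.224, 0], [1, 0.006, -0.001, 0.224, 0], [1, 0.006, -0.001, 0.224, 0], [1, 0.006, -0.001, 0.224, 0], [1, 0.006, -0.001, 0.224, 0]]
  ]
}}

```text
time_s: 3.07
tcp_pos: [0.5863, 0.2435, 0.1076]
ee_rot: [[-0.693, 0.721, 0.002], [0.721, 0.693, -0.001], [-0.002, 0.001, -1.0]]
wrist_force: [-5.6, -3.6, 7.2]
grip_width: 0.0112
grip_force: 41.2
```

```bash
python3 -c "
from h import *
go(.5854,.2447,.105,-30.5)"
```

```text
t 3.0667 tcp [0.5863 0.2435 0.1076] yaw 43.9 q6 -31.3 F [-5.6 -3.6  7.2] T [-0.61  0.78  0.07] w 0.0112
shift [0.006 0.001 0.01 ] turn 2.597
```

Emit:
{"method": "send_rows", "body": {
  "targets": [
    [[1, 0, 0, 0, 0.15], [1, 0, 0, 0, 0.3], [1, 0, 0, 0, 0.45], [1, 0, 0, 0, 0.6], [1, 0, 0, 0, 0.75], [1, 0, 0, 0, 0.9], [1, 0, 0, 0, 0.9]]
  ]
}}

```text
time_s: 3.65
tcp_pos: [0.5857, 0.2431, 0.1075]
ee_rot: [[-0.307, 0.952, 0.0], [0.952, 0.307, -0.002], [-0.002, -0.0, -1.0]]
wrist_force: [-8.1, -5.7, 9.1]
grip_width: 0.0114
grip_force: 41.4
```

```bash
python3 -c "
from h import *
go(.5854,.2447,.105,-30.5)"
```

```text
t 3.65 tcp [0.5857 0.2431 0.1075] yaw 17.89 q6 -5.3 F [-8.1 -5.7  9.1] T [-0.83  1.15 -0.04] w 0.0114
shift [0.006 0.001 0.01 ] turn 1.689
```

Emit:
{"method": "send_rows", "body": {
  "targets": [
    [[1, 0.002, -0.004, 0, 0.15], [1, 0.002, -0.004, 0, 0.3], [1, 0.002, -0.004, 0, 0.45], [1, 0.002, -0.004, 0, 0.6], [1, 0.002, -0.004, 0, 0.75], [1, 0.002, -0.004, 0, 0.9], [1, 0.002, -0.004, 0, 0.9]]
  ]
}}

```text
time_s: 4.23
tcp_pos: [0.5849, 0.243, 0.1076]
ee_rot: [[0.137, 0.991, 0.001], [0.991, -0.137, -0.002], [-0.002, 0.001, -1.0]]
wrist_force: [-5.9, -6.1, 8.9]
grip_width: 0.0115
grip_force: 41.3
```

```bash
python3 -c "
from h import *
go(.5854,.2447,.105,-30.5)"
```

```text
t 4.2333 tcp [0.5849 0.243  0.1076] yaw -7.9 q6 20.5 F [-5.9 -6.1  8.9] T [-1.06  0.88 -0.03] w 0.0115
shift [0.007 0.001 0.01 ] turn 0.789
```

Emit:
{"method": "send_rows", "body": {
  "targets": [
    [[1, 0.004, -0.002, 0, 0.15], [1, 0.004, -0.002, 0, 0.3], [1, 0.004, -0.002, 0, 0.45], [1, 0.004, -0.002, 0, 0.6], [1, 0.004, -0.002, 0, 0.7], [1, 0.004, -0.002, 0, 0.8], [1, 0.004, -0.002, 0, 0.86], [1, 0.004, -0.002, 0, 0.86], [1, 0.004, -0.002, 0, 0.86]]
  ]
}}

```text
time_s: 4.98
tcp_pos: [0.5842, 0.2433, 0.1076]
ee_rot: [[0.533, 0.846, 0.0], [0.846, -0.533, -0.004], [-0.003, 0.002, -1.0]]
wrist_force: [-7.0, -8.5, 8.9]
grip_width: 0.0112
grip_force: 45.0
```

```bash
python3 -c "
from h import *
go(.5854,.2447,.105,-30.5)"
```

```text
t 4.9833 tcp [0.5842 0.2433 0.1076] yaw -32.21 q6 45.0 F [-7.  -8.5  8.9] T [-1.54  1.1   0.8 ] w 0.0112
shift [0.007 0.001 0.01 ] turn -0.06
```

Emit:
{"method": "send_rows", "body": {
  "targets": [
    [[0.1, 0.004, 0, 0, -0.06], [0.1, 0.004, 0, 0, -0.06], [0.1, 0.004, 0, 0, -0.06], [0.1, 0.004, 0, 0, -0.06], [0.1, 0.004, 0, -0.15, -0.06], [0.1, 0.004, 0, -0.3, -0.06], [-0.3, 0.004, 0, -0.44, -0.3], [-0.3, 0.004, 0, -0.57, -0.55], [-0.3, 0.004, 0, -0.57, -0.8], [-0.3, 0.004, 0, -0.57, -1], [-0.3, 0.004, 0, -0.57, -1], [-0.3, 0.004, 0, -0.57, -1]]
  ]
}}

```text
time_s: 5.98
tcp_pos: [0.5849, 0.2461, 0.2468]
ee_rot: [[0.067, 0.998, -0.0], [0.998, -0.067, 0.0], [0.0, -0.0, -1.0]]
wrist_force: [0.5, 0.2, -0.6]
grip_width: 0.0555
grip_force: 0.0
```

```bash
python3 -c "
from h import *
save('wrist')
go(.5837,.1449,.16,44)
import meas; meas.run()"
```

```text
t 6.0333 tcp [0.5848 0.2461 0.2465] yaw -3.86 q6 16.6 F [0.2 0.5 0.7] T [ 0.07  0.05 -0.05] w 0.0556
shift [-0.404  0.023  0.346] turn -1.671
flange z 0.07608067555894363
centre [0.5562 0.1957] r 0.0796
pipe 486 59.4
bolt n 662 zmed 0.1155 at [0.586  0.2448] size [42.4 12.7] r 0.0574 az 58.8 bar 59.0
bolt n 408 zmed 0.1154 at [0.4952 0.1999] size [12.7 32.8] r 0.0611 az 176.1 bar 129.4
bolt n 500 zmed 0.1152 at [0.5842 0.1447] size [12.6 42. ] r 0.0582 az -61.2 bar 134.5
```

Bolt 1 is at its stop, with the bar at 59.0° and the pipe at 59.4°. Next is bolt 3.

Emit:
{"method": "send_rows", "body": {
  "targets": [
    [[0.1, -0.15, 0.023, 0, -0.2], [0.1, -0.3, 0.023, 0, -0.4], [0.1, -0.404, 0.023, 0, -0.6], [0.1, -0.404, 0.023, 0, -0.8], [0.1, -0.404, 0.023, 0, -1], [0.1, -0.404, 0.023, 0, -1], [0.1, -0.404, 0.023, 0, -1]]
  ]
}}

```text
time_s: 6.62
tcp_pos: [0.5842, 0.1448, 0.2463]
ee_rot: [[-0.418, 0.909, -0.001], [0.909, 0.418, 0.0], [0.0, -0.001, -1.0]]
wrist_force: [-0.3, 0.6, 0.9]
grip_width: 0.0385
grip_force: 0.0
```

```bash
python3 -c "
from h import *
go(.584,.1448,.16,44)"
```

```text
t 6.6167 tcp [0.5842 0.1448 0.2463] yaw 24.7 q6 -21.4 F [-0.3  0.6  0.9] T [-0.01  0.02 -0.01] w 0.0385
shift [ 0.    -0.     0.345] turn -0.674
```

Emit:
{"method": "send_rows", "body": {
  "targets": [
    [[0.1, 0, 0, 0.1, -0.2], [0.1, 0, 0, 0.2, -0.4], [0.1, 0, 0, 0.3, -0.6], [0.1, 0, 0, 0.345, -0.674], [0.1, 0, 0, 0.345, -0.674], [0.1, 0, 0, 0.345, -0.674]]
  ]
}}

```text
time_s: 7.12
tcp_pos: [0.5839, 0.1453, 0.1599]
ee_rot: [[-0.696, 0.718, -0.002], [0.718, 0.696, -0.0], [0.001, -0.001, -1.0]]
wrist_force: [1.7, 0.2, 0.3]
grip_width: 0.0387
grip_force: 0.0
```

```bash
python3 -c "
from h import *
go(.584,.1448,.105,44.3)"
```

```text
t 7.1167 tcp [0.5839 0.1453 0.1599] yaw 44.09 q6 -40.7 F [1.7 0.2 0.3] T [-0.02  0.02 -0.01] w 0.0387
shift [-0.002 -0.001  0.22 ] turn -0.007
```

Emit:
{"method": "send_rows", "body": {
  "newtons": 40,
  "targets": [
    [[0.1, -0.002, -0.001, 0.1, 0], [0.1, -0.002, -0.001, 0.16, 0], [0.1, -0.002, -0.001, 0.22, 0], [0.1, -0.002, -0.001, 0.22, 0], [0.3, -0.002, -0.001, 0.22, 0], [1, -0.002, -0.001, 0.22, 0], [1, -0.002, -0.001, 0.22, 0], [1, -0.002, -0.001, 0.22, 0], [1, -0.002, -0.001, 0.22, 0], [1, -0.002, -0.001, 0.22, 0]]
  ]
}}

```text
time_s: 7.95
tcp_pos: [0.5845, 0.1433, 0.1076]
ee_rot: [[-0.698, 0.716, 0.001], [0.716, 0.698, -0.002], [-0.002, -0.001, -1.0]]
wrist_force: [-4.9, -4.1, 4.8]
grip_width: 0.0113
grip_force: 41.3
```

Emit:
{"method": "send_rows", "body": {
  "targets": [
    [[1, 0, 0, 0, 0.15], [1, 0, 0, 0, 0.3], [1, 0, 0, 0, 0.45], [1, 0, 0, 0, 0.6], [1, 0, 0, 0, 0.75], [1, 0, 0, 0, 0.9], [1, 0, 0, 0, 0.9]]
  ]
}}

```text
time_s: 8.53
tcp_pos: [0.584, 0.143, 0.1076]
ee_rot: [[-0.313, 0.95, -0.0], [0.95, 0.313, -0.002], [-0.002, -0.001, -1.0]]
wrist_force: [-5.1, -6.4, 5.6]
grip_width: 0.011
grip_force: 41.5
```

```bash
python3 -c "
from h import *
go(.584,.1448,.105,-30.5)"
```

```text
t 8.5333 tcp [0.584  0.143  0.1076] yaw 18.25 q6 -15.0 F [-5.1 -6.4  5.6] T [-0.94  0.86 -0.03] w 0.011
shift [0.007 0.002 0.01 ] turn 1.702
```

Emit:
{"method": "send_rows", "body": {
  "targets": [
    [[1, 0.002, -0.003, 0, 0.15], [1, 0.002, -0.003, 0, 0.3], [1, 0.002, -0.003, 0, 0.45], [1, 0.002, -0.003, 0, 0.6], [1, 0.002, -0.003, 0, 0.75], [1, 0.002, -0.003, 0, 0.9], [1, 0.002, -0.003, 0, 0.9]]
  ]
}}

```text
time_s: 9.12
tcp_pos: [0.5834, 0.1429, 0.1076]
ee_rot: [[0.131, 0.991, 0.0], [0.991, -0.131, -0.003], [-0.003, 0.0, -1.0]]
wrist_force: [-5.4, -6.7, 5.6]
grip_width: 0.0112
grip_force: 41.4
```

Emit:
{"method": "send_rows", "body": {
  "targets": [
    [[1, 0.004, -0.002, 0, 0.15], [1, 0.004, -0.002, 0, 0.3], [1, 0.004, -0.002, 0, 0.45], [1, 0.004, -0.002, 0, 0.6], [1, 0.004, -0.002, 0, 0.7], [1, 0.004, -0.002, 0, 0.8], [1, 0.004, -0.002, 0, 0.87], [1, 0.004, -0.002, 0, 0.87], [1, 0.004, -0.002, 0, 0.87]]
  ]
}}

```text
time_s: 9.87
tcp_pos: [0.5828, 0.1431, 0.1076]
ee_rot: [[0.532, 0.847, -0.0], [0.847, -0.532, -0.005], [-0.004, 0.002, -1.0]]
wrist_force: [-5.5, -9.4, 6.0]
grip_width: 0.0112
grip_force: 44.4
```

```bash
python3 -c "
from h import *
go(.584,.1448,.105,-30.5)"
```

```text
t 9.8667 tcp [0.5828 0.1431 0.1076] yaw -32.12 q6 35.6 F [-5.5 -9.4  6. ] T [-1.62  0.96  0.75] w 0.0112
shift [0.008 0.    0.01 ] turn -0.057
```

Emit:
{"method": "send_rows", "body": {
  "targets": [
    [[0.1, 0.004, 0, 0, -0.06], [0.1, 0.004, 0, 0, -0.06], [0.1, 0.004, 0, 0, -0.06], [0.1, 0.004, 0, 0, -0.06], [0.1, 0.004, 0, -0.15, -0.06], [0.1, 0.004, 0, -0.3, -0.06], [0.1, 0.004, 0, -0.44, -0.3], [0.1, 0.004, 0, -0.57, -0.55], [0.1, 0.004, 0, -0.57, -0.8], [0.1, 0.004, 0, -0.57, -1], [0.1, 0.004, 0, -0.57, -1], [0.1, 0.004, 0, -0.57, -1]]
  ]
}}

```text
time_s: 10.87
tcp_pos: [0.5836, 0.1466, 0.2481]
ee_rot: [[0.065, 0.998, -0.0], [0.998, -0.065, 0.0], [0.0, -0.0, -1.0]]
wrist_force: [0.3, 0.1, 0.3]
grip_width: 0.0388
grip_force: 0.0
```

```bash
python3 -c "
from h import *
save('wrist')
go(.4982,.1961,.16,39)
import meas; meas.run()"
```

```text
t 10.9167 tcp [0.5835 0.1466 0.2477] yaw -3.75 q6 7.2 F [ 0.6  0.  -0. ] T [ 0.05 -0.03 -0.01] w 0.0385
shift [ 0.175 -0.353  0.351] turn -1.492
flange z 0.0761175328194796
centre [0.5562 0.1947] r 0.0793
pipe 487 58.9
bolt n 714 zmed 0.1156 at [0.5859 0.2441] size [41.9 12.8] r 0.0577 az 59.0 bar 58.4
bolt n 681 zmed 0.1155 at [0.4984 0.1955] size [12.5 42.5] r 0.0577 az 179.1 bar 130.6
bolt n 659 zmed 0.1155 at [0.5841 0.1439] size [42.9 12.7] r 0.058 az -61.2 bar 59.6
```

Bolts 1 and 3 are done. Now bolt 2 at (0.4983, 0.1958), bar at about 130°.

Emit:
{"method": "send_rows", "body": {
  "targets": [
    [[0.1, 0.07, -0.14, 0, -0.2], [0.1, 0.13, -0.26, 0, -0.4], [0.1, 0.175, -0.353, 0, -0.6], [0.1, 0.175, -0.353, 0, -0.8], [0.1, 0.175, -0.353, 0, -0.9], [0.1, 0.175, -0.353, 0, -0.9], [0.1, 0.175, -0.353, 0, -0.9]]
  ]
}}

```text
time_s: 11.5
tcp_pos: [0.4983, 0.1957, 0.2477]
ee_rot: [[-0.375, 0.927, -0.001], [0.927, 0.375, -0.0], [0.0, -0.001, -1.0]]
wrist_force: [0.1, 0.3, 0.8]
grip_width: 0.0385
grip_force: 0.0
```

```bash
python3 -c "
from h import *
go(.4983,.1958,.16,39.7)"
```

```text
t 11.5 tcp [0.4983 0.1957 0.2477] yaw 22.04 q6 -12.5 F [0.1 0.3 0.8] T [ 0.03  0.02 -0.03] w 0.0385
shift [0.    0.    0.351] turn -0.617
```

Emit:
{"method": "send_rows", "body": {
  "targets": [
    [[0.1, 0, 0, 0.1, -0.2], [0.1, 0, 0, 0.2, -0.4], [0.1, 0, 0, 0.3, -0.6], [0.1, 0, 0, 0.35, -0.617], [0.1, 0, 0, 0.35, -0.617], [0.1, 0, 0, 0.35, -0.617]]
  ]
}}

```text
time_s: 12.0
tcp_pos: [0.4983, 0.1953, 0.1598]
ee_rot: [[-0.639, 0.769, -0.002], [0.769, 0.639, -0.0], [0.001, -0.002, -1.0]]
wrist_force: [0.2, 0.4, 0.6]
grip_width: 0.0385
grip_force: 0.0
```

```bash
python3 -c "
from h import *
go(.4983,.1958,.105,39.7)"
```

```text
t 12.0 tcp [0.4983 0.1953 0.1598] yaw 39.72 q6 -30.3 F [0.2 0.4 0.6] T [-0.02 -0.01  0.01] w 0.0385
shift [0.001 0.002 0.219] turn 0.001
```

Emit:
{"method": "send_rows", "body": {
  "newtons": 40,
  "targets": [
    [[0.1, 0.001, 0, 0.1, 0], [0.1, 0.001, 0, 0.16, 0], [0.1, 0.001, 0, 0.22, 0], [0.1, 0.001, 0, 0.22, 0], [0.3, 0.001, 0, 0.22, 0], [1, 0.001, 0, 0.22, 0], [1, 0.001, 0, 0.22, 0], [1, 0.001, 0, 0.22, 0], [1, 0.001, 0, 0.22, 0], [1, 0.001, 0, 0.22, 0]]
  ]
}}

```text
time_s: 12.83
tcp_pos: [0.4982, 0.1949, 0.1075]
ee_rot: [[-0.641, 0.767, 0.001], [0.767, 0.641, -0.002], [-0.002, -0.001, -1.0]]
wrist_force: [-3.4, -4.9, 7.3]
grip_width: 0.0114
grip_force: 41.0
```

Emit:
{"method": "send_rows", "body": {
  "targets": [
    [[1, 0, 0, 0, 0.15], [1, 0, 0, 0, 0.3], [1, 0, 0, 0, 0.45], [1, 0, 0, 0, 0.6], [1, 0, 0, 0, 0.75], [1, 0, 0, 0, 0.85], [1, 0, 0, 0, 0.85]]
  ]
}}

```text
time_s: 13.42
tcp_pos: [0.4977, 0.1946, 0.1075]
ee_rot: [[-0.266, 0.964, -0.0], [0.964, 0.266, -0.002], [-0.002, -0.001, -1.0]]
wrist_force: [-5.6, -6.4, 8.9]
grip_width: 0.0117
grip_force: 41.4
```

```bash
python3 -c "
from h import *
go(.4983,.1958,.105,-30.5)"
```

```text
t 13.4167 tcp [0.4977 0.1946 0.1075] yaw 15.4 q6 -5.9 F [-5.6 -6.4  8.9] T [-1.12  0.93 -0.05] w 0.0117
shift [0.004 0.004 0.01 ] turn 1.602
```

Emit:
{"method": "send_rows", "body": {
  "targets": [
    [[1, 0.002, -0.003, 0, 0.15], [1, 0.002, -0.003, 0, 0.3], [1, 0.002, -0.003, 0, 0.45], [1, 0.002, -0.003, 0, 0.6], [1, 0.002, -0.003, 0, 0.7], [1, 0.002, -0.003, 0, 0.8], [1, 0.002, -0.003, 0, 0.8]]
  ]
}}

```text
time_s: 14.0
tcp_pos: [0.4971, 0.1945, 0.1075]
ee_rot: [[0.131, 0.991, 0.0], [0.991, -0.131, -0.003], [-0.003, 0.0, -1.0]]
wrist_force: [-5.7, -7.5, 8.0]
grip_width: 0.0111
grip_force: 41.3
```

Emit:
{"method": "send_rows", "body": {
  "targets": [
    [[1, 0.004, -0.002, 0, 0.15], [1, 0.004, -0.002, 0, 0.3], [1, 0.004, -0.002, 0, 0.45], [1, 0.004, -0.002, 0, 0.6], [1, 0.004, -0.002, 0, 0.7], [1, 0.004, -0.002, 0, 0.8], [1, 0.004, -0.002, 0, 0.87], [1, 0.004, -0.002, 0, 0.87], [1, 0.004, -0.002, 0, 0.87]]
  ]
}}

```text
time_s: 14.75
tcp_pos: [0.4966, 0.1948, 0.1075]
ee_rot: [[0.532, 0.847, -0.0], [0.847, -0.532, -0.005], [-0.004, 0.002, -1.0]]
wrist_force: [-5.8, -11.3, 8.6]
grip_width: 0.0114
grip_force: 44.5
```

```bash
python3 -c "
from h import *
go(.4983,.1958,.105,-30.5)"
```

```text
t 14.75 tcp [0.4966 0.1948 0.1075] yaw -32.16 q6 41.9 F [ -5.8 -11.3   8.6] T [-1.83  0.99  0.82] w 0.0114
shift [0.007 0.004 0.01 ] turn -0.058
```

Stop reached. Release, lift and check.

Emit:
{"method": "send_rows", "body": {
  "targets": [
    [[0.1, 0.004, 0, 0, -0.06], [0.1, 0.004, 0, 0, -0.06], [0.1, 0.004, 0, 0, -0.06], [0.1, 0.004, 0, 0, -0.06], [0.1, 0.004, 0, -0.15, -0.06], [0.1, 0.004, 0, -0.3, -0.06], [0.1, 0.004, 0, -0.44, -0.06], [0.1, 0.3, 0, -0.57, -0.3], [0.1, 0.3, 0, -0.57, -0.5], [0.1, 0.3, 0, -0.57, -0.7], [0.1, 0.3, 0, -0.57, -0.7], [0.1, 0.3, 0, -0.57, -0.7]]
  ]
}}

```text
time_s: 15.75
tcp_pos: [0.5366, 0.2606, 0.2476]
ee_rot: [[0.214, 0.977, -0.001], [0.977, -0.214, -0.001], [-0.001, -0.001, -1.0]]
wrist_force: [0.2, -0.2, -0.2]
grip_width: 0.0386
grip_force: 0.0
```

```bash
python3 -c "
from h import *
m,p,d=save('wrist'); cv2.imwrite('pics/w9.png',p)
go(.4982,.1961,.16,39)
import meas; meas.run()"
```

```text
t 15.8 tcp [0.5363 0.2601 0.2472] yaw -12.42 q6 27.6 F [-0.9  0.5 -0. ] T [-0.   -0.01  0.02] w 0.0387
shift [-0.282 -0.093  0.349] turn -1.795
flange z 0.0760121315087619
centre [0.5559 0.1958] r 0.0797
pipe 468 59.5
bolt n 654 zmed 0.1154 at [0.5854 0.2447] size [42.6 12.9] r 0.0571 az 58.9 bar 60.8
bolt n 500 zmed 0.1155 at [0.4984 0.1962] size [41.5 12.8] r 0.0575 az 179.6 bar 58.8
```

View pics/w9.png

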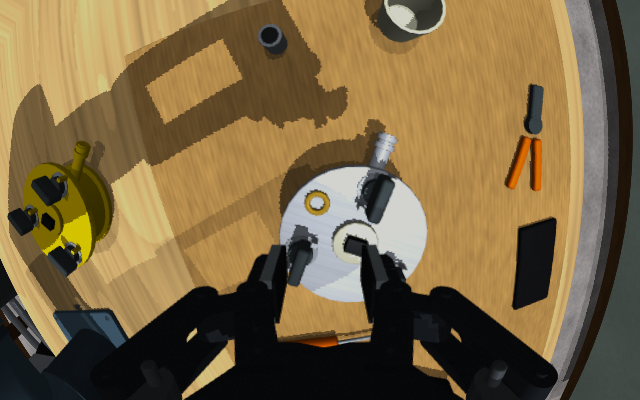

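The view shows all three bars parallel to the pipe at (380,150), with the ring untouched at (317,203). I'll average a few frames to tighten the angles before handing in.

Run:
```python
from h import *; from meas import cloud
B=[(.5857,.2445),(.4983,.196),(.584,.1445)]
c=np.mean(B,0); b=np.array(B)-c; print('az from bolts',[np.degrees(np.arctan2(v[1],v[0])).round(1) for v in b])
r=[]
for k in range(6):
    save('wrist'); W=cloud(load('wrist')); o=[]
    for q in B:
        m=(np.hypot(W[...,0]-q[0],W[...,1]-q[1])<.026)&(abs(W[...,2]-.1155)<.0035); Q=W[m][:,:2]
        if len(Q)<150: o.append(np.nan); continue
        e=np.linalg.svd(Q-Q.mean(0),full_matrices=False)[2][0]; o.append(np.degrees(np.arctan2(e[1],e[0]))%180)
    r.append(o)
print(np.mean(r,0),np.std(r,0))
```

```text
az from bolts [np.float64(59.0), np.float64(179.0), np.float64(-61.0)]
[59.00276007 58.80825363         nan] [0.09438356 0.3461679         nan]
```

Bolts 1 and 2 average 59.0° and 58.8°, against a pipe bearing of 59.0° worked out from the bolt positions, so both match. Bolt 3 is hidden by the gripper here, but it read 59.6° earlier and reached its stop with the same torque. Handing in.

```bash
python3 -c "
from station import robot
print(robot.finish_job())"
```

```text
the job is handed in; nothing more can be done
None
```

I turned all three pump bolts clockwise to their end stops in the order 1, 3, 2, and every bar measured within about 1° of the outlet pipe; the filter box bolt was left alone, and the job was handed in at about 16 s.

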